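# Complete a kit tray and hold it level over the code reader

## Task

Take the bronze bushing from the stop of the wooden feeder slide, slide it over the upright shaft of the kit tray until it sits on the tray floor, and let go of it. Then lift the tray by its upright grip plate and carry it over the flat code reader without letting the loose steel ball leave its pocket. Finish while still holding the tray level and still, centred about 8 cm above the reader's dark window, touching nothing else, and leave the other parts on the shelf where they lie.

Things in the scene. Friction and masses are not known exactly. Their poses are not given: they have to be found in the camera images.
- bushing_center (a point): Plain bronze bushing, a thick ring: outer diameter 36 mm, bore 21 mm, height 34 mm, about 0.2 kg. Point: its centre (on the axis, 17 mm above its lower face); z = its axis. At the start it lies on the feeder slide with its axis square to the sloping deck (12 degrees off vertical), against the stop.
- slide_deck (a point): Fixed wooden feeder slide, 200 by 56 mm. Point: on its deck under the bushing's centre, 30 mm above the shelf; z vertical. The deck rises 12 degrees toward this frame's +x (its normal leans to -x) up to 170 mm beyond the point, 70 mm above the shelf. Edge lips 4 mm high, inner faces 22 mm from the centre line; stop 14 mm high at the low end, its face 18.5 mm before the point.
- tray: Loose grey kit tray, 200 mm (x) by 100 mm (y), floor 6 mm thick, rim 12 mm high, about 0.45 kg. Origin: centre of its underside; z up; at the start +x points roughly away from the robot. In a row along x: ball pocket at -65 mm, grip plate at 0, shaft at +65 mm. With bushing and ball in it balances near the grip plate.
- tray_handle (a point): The tray's upright aluminium grip plate: 36 mm long (x), 14 mm thick (y, grasp across this), its top 75 mm above the tray's underside. Point: in the plate, 60 mm above the tray's underside, 15 mm below the plate's top. Axes as the tray's.
- tray_shaft (a point): The tray's upright round shaft, 17 mm in diameter, standing 44 mm above the tray floor; its top 6 mm taper to 8 mm diameter. Point: centre of its top, 50 mm above the tray's underside.
- tray_seat (a point): Where the centre of the bushing is when it sits on the tray floor round the shaft: on the shaft's axis, 23 mm above the tray's underside.
- tray_pocket (a point): Round steel ball pocket on the tray: 34 mm inside and 48 mm outside diameter, 3 mm deep, floor 16 mm above the tray's underside. Point: the ball's centre when in the middle, 28.5 mm above the tray's underside. The ball rolls freely in it (up to about 9 mm off the middle) and out when the tray tips about 40 degrees.
- ball_center (a point): Loose steel ball, 25 mm in diameter, in the tray's pocket; its centre.
- reader_window (a point): Fixed grey code reader, a flat box 150 mm (x) by 130 mm (y) by 24 mm high on the shelf, with a dark glass window 100 by 80 mm in its top. Point: centre of the window, level with the reader's top face; z up.
- shelf: Fixed low bamboo shelf, 480 mm (x) by 960 mm (y), on which everything stands. Origin: centre of its underside, on the bench; its top is 36 mm higher.
- hub: Bystander: white plastic reel hub, a spool 48 mm in diameter and 30 mm high with a hole. Origin: centre of its underside.
- heatsink: Bystander: black finned heat sink, 42 by 38 by 24 mm. Origin: centre of its underside.
- dip_a: Bystander: blue DIP switch, 24 by 12 by 10 mm. Origin: centre of its underside.
- dip_b: Bystander: a second blue DIP switch, 24 by 12 by 10 mm. Origin: centre of its underside.

How it is judged:
By the outcome, as a careful person would: the job done as asked, in the order asked, and still so for the second after the job is handed in, while the arm keeps its last pose, push and grip.
It also fails if it takes over 64 s, if anything falls off the work surface, if the arm or the gripper's body presses on something with over 40 N, if the wrist force passes 120 N, or if a joint passes its speed limit or range.

## Robot

A 6-joint arm with a two-finger parallel gripper is mounted at the origin on the work surface. World frame = base frame: x ahead of the robot, y to its left, z up, the work surface at z = 0. Lengths are in m, angles in degrees, forces in N, time in s.
With the tool pointing down it reaches from about 0.4 to 0.825 m from the base axis. Payload 7 kg.
Tool frame: the origin (TCP) lies at the very end of the fingers, on their centre line; the grasp point (between the pads) lies r.grip_depth behind it (r.grip_depth is the distance from the TCP to the grasp point, in m); z points along the fingers, y is the direction in which the jaws open and shut (so a half turn about z gives the same grasp; the last joint's range is limited). The gripper opens to 88 mm and grips with 3 to 60 N. Pads are 19 mm wide; open, the fingers measure 130 mm over their backs; the gripper's body (78 mm by 193 mm) begins 47 mm behind the grasp point.
Start: joints at [-52.076, 20.546, 0.682, 0, -70.136, -16.507], TCP at [0.246, -0.628, 0.227] pointing down, gripper open.
Joint ranges: [-176.03, 176.03], [-82.01, 121.73], [-58.28, 71.71], [-173.87, 95.51], [-174.79, -0.11], [-173.66, 173.66]. Speed limits (degrees/s): [136.94, 136.94, 172.46, 180, 180, 180].

## Interface

Orientations are given as [roll, pitch, yaw] about the fixed x, y, z axes, in that order (R = Rz(yaw) Ry(pitch) Rx(roll)).
In Python, from plant import r gives the robot as it stands. The module is installed in compiled form; this text tells all that it offers.
- The arm moves only by the tool step_arm, never from a script. Its argument "increments" is a list of rows, each a list of 3 entries, a list of its own where there are three numbers: the shift along the tool's x, y, z in m, then the turn, a rotation vector about the tool's x, y, z in rad, then the closure, from 0 (fully open) to 1 (shut). In form: [[[x, y, z], [wx, wy, wz], grip], ...]. A call has 1 to 10 rows; each row is the pose to reach, as a shift and turn from the pose commanded when the call began, along the tool's axes at that moment; what a row does not reach only later rows make up. A row lasts 1/10 s, in which the tool goes at most 50 mm and 8.59 degrees, less where a joint would pass 70% of its speed; a pose out of reach is approached as far as the arm can. A call with a gripper value outside its range is refused whole. The fingers move at their own pace and stop on an object; "force" is the grip in N (left out, the last holds). Time passes only in rows, so rows that repeat a pose let the fingers close. It gives the time, the measured TCP pose, the force and the opening at its end, in the units of the state.
- r.get_state(): the state, without advancing time (a new reading comes with each control period).
- r.capture(name): name is "scene" or "top" or "wrist"; returns a dict with "color" (480x640x3 uint8, red, green, blue), "intrinsics" (3x3 intrinsics, pixels), "rvec" (rotation vector, rad) and "tvec" (3), from world to camera coordinates, as OpenCV has them; the wrist camera has in their place "T_tool_cam" (4x4, takes a point from camera to tool coordinates, whose origin is the TCP and whose axes are the flange's). Camera axes: x right, y down, z forward; pixel columns grow to the right and rows downward; lengths in m; the calibration is good to about 2 mm. A picture is of the moment at which its call begins: read the wrist's pose just before it. There is no depth.
- r.close_job(): hands the job in, once; it reports no verdict.
The state is a dict: "time_s": time; "joints": joint angles; "qd": joint speeds; "joint_torque": joint torques, N m; "tcp_pos": TCP position; "eef_rot": TCP orientation; "contact_force": force on the tool from outside, world axes, zero at the start; "moment": the same for the moment, N m; "gripper_width": finger opening in m.
Only numpy, scipy, OpenCV 4.12 (cv2) and the standard library are available. Lean on these libraries where they do the work, as an engineer would, in place of code of your own. Each camera call takes 0.05 s, during which the arm holds its last target.

## Working session

There is one attempt and no reset: what is moved stays moved. The work goes in short steps, Python scripts to look and compute and a tool call to move; the robot and the scene stay as the last step left them, time stands still between calls to the robot, and variables do not carry over. Pictures are saved under pics/ and viewed, and the job is handed in when it is done.

Besides the shell and the picture viewer there is one more tool, called after "Emit:" as name(argument=value, ...) on one line, values as JSON. step_arm: Moves the arm, as the interface text tells. Its arguments: {"type":"object","properties":{"increments":{"type":"array","items":{"type":"array"}},"force":{"type":"number"}},"required":["increments"]}

```bash
mkdir -p pics; cat > h.py <<'E'
import numpy as np, cv2
from scipy.spatial.transform import Rotation as R
from plant import r
def save(n,f):
    c=r.capture(n); cv2.imwrite('pics/'+f,c['color'][:,:,::-1]); 
    np.savez('pics/'+f+'.npz',**{k:np.array(v) for k,v in c.items()}); return c
def cam(c,st=None):
    K=np.array(c['intrinsics'])
    if 'rvec' in c:
        Rm=cv2.Rodrigues(np.array(c['rvec']).astype(float))[0]; t=np.array(c['tvec']).ravel()
        return K,Rm,t
def ray(c,uv,z):
    K,Rm,t=cam(c); d=Rm.T@np.linalg.inv(K)@np.array([uv[0],uv[1],1.]); o=-Rm.T@t
    return o+d*(z-o[2])/d[2]
def proj(c,p):
    K,Rm,t=cam(c); q=K@(Rm@np.array(p)+t); return q[:2]/q[2]
E
python3 - <<'E'
from h import *
for n in ['scene','top','wrist']:
    c=save(n,n+'0.png'); print(n,{k:np.round(np.array(v),4).tolist() for k,v in c.items() if k!='color'})
print(r.get_state(), r.grip_depth)
E
```

```text
scene {'intrinsics': [[613.7898, 0.0, 322.3902], [0.0, 613.7898, 245.4499], [0.0, 0.0, 1.0]], 'rvec': [2.0614, 1.5951, -0.486], 'tvec': [-0.1164, -0.3484, 1.5376]}
top {'intrinsics': [[436.0635, 0.0, 318.7971], [0.0, 436.0635, 238.0836], [0.0, 0.0, 1.0]], 'rvec': [2.1628, -2.1065, 0.1527], 'tvec': [-0.0243, 0.5233, 0.7667]}
wrist {'intrinsics': [[401.934, 0.0, 314.8147], [0.0, 401.934, 236.9481], [0.0, 0.0, 1.0]], 'T_tool_cam': [[0.0002, -0.9552, -0.2959, 0.0799], [1.0, 0.0003, -0.0004, -0.0011], [0.0005, -0.2959, 0.9552, -0.1582], [0.0, 0.0, 0.0, 1.0]]}
{'time_s': 0.15, 'joints': array([-5.20761946e+01,  2.05833053e+01,  6.44021048e-01, -1.29217927e-02,
       -7.01362516e+01, -1.65057454e+01]), 'qd': array([-0.04100611, -0.19915697,  0.25588029,  0.0404446 , -0.04263082,
       -0.00543543]), 'joint_torque': array([-9.63805578e-04, -5.83276463e+01,  2.93293905e+01,  7.00122535e+00,
        8.81595566e-03, -1.03563523e-04]), 'tcp_pos': array([ 0.24629757, -0.62804794,  0.22581494]), 'eef_rot': array([ 1.79924125e+02, -9.81410540e-03, -1.58586332e+02]), 'contact_force': array([ 0.45323916,  0.97753663, -0.17811139]), 'moment': array([ 0.01178497,  0.05987238, -0.0498686 ]), 'gripper_width': 0.08766739911683119} 0.0188
```

View pics/scene0.png

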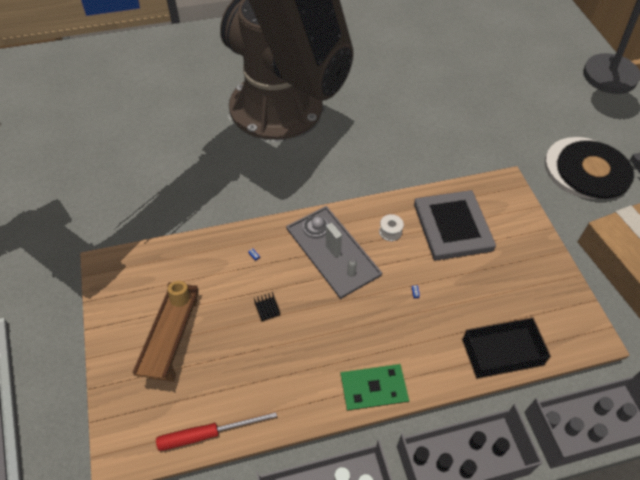

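View pics/top0.png

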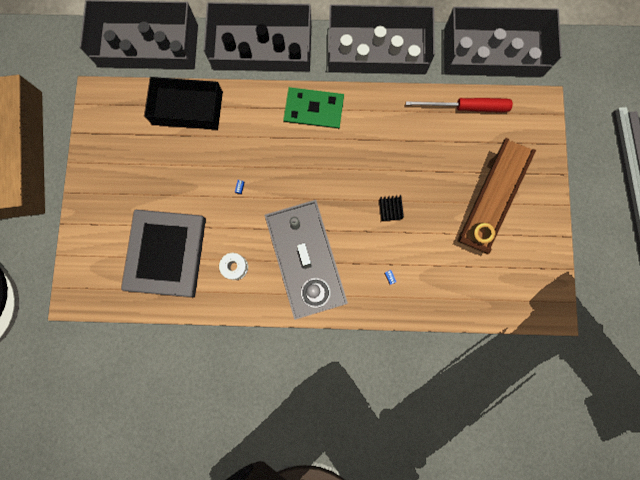

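View pics/wrist0.png

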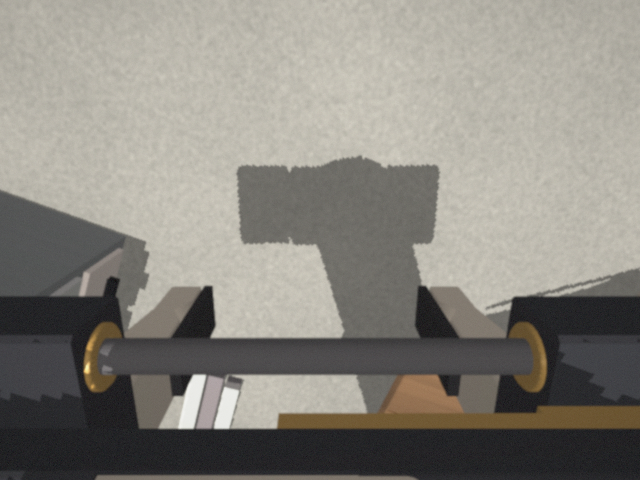

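The views show the slide with the bushing at top-image (484,233), the tray around (305,258) and the reader around (163,253). I'll enlarge each of these.

```bash
python3 - <<'E'
import cv2
t=cv2.imread('pics/top0.png'); s=cv2.imread('pics/scene0.png')
def crop(i,x,y,w,h,k,f): cv2.imwrite('pics/'+f,cv2.resize(i[y:y+h,x:x+w],None,fx=k,fy=k,interpolation=cv2.INTER_CUBIC))
crop(t,450,130,100,130,4.5,'tb.png')
crop(t,255,190,100,140,4.2,'tt.png')
crop(t,110,200,110,105,5,'tr.png')
crop(s,280,200,110,105,5,'st.png')
crop(s,125,270,90,120,5,'sb.png')
E
```

```text
(no output)
```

View pics/tb.png

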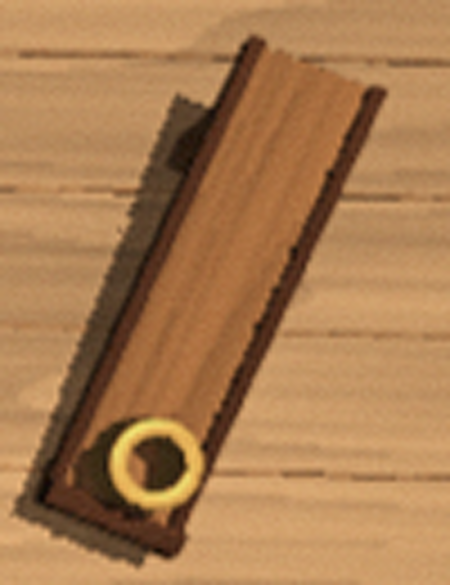

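View pics/tt.png

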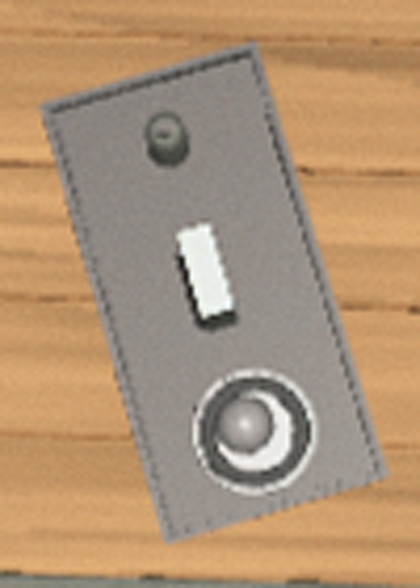

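View pics/tr.png

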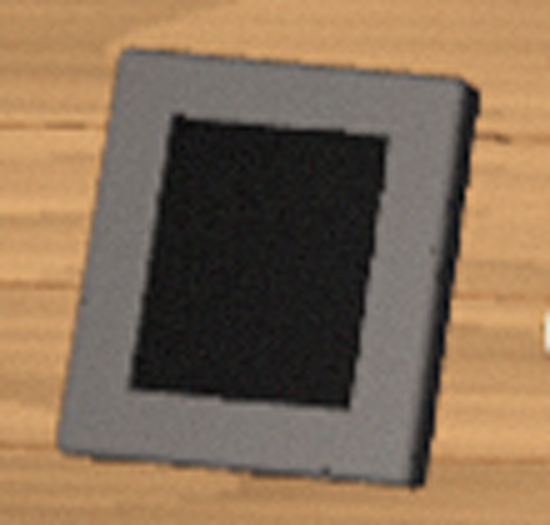

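View pics/st.png

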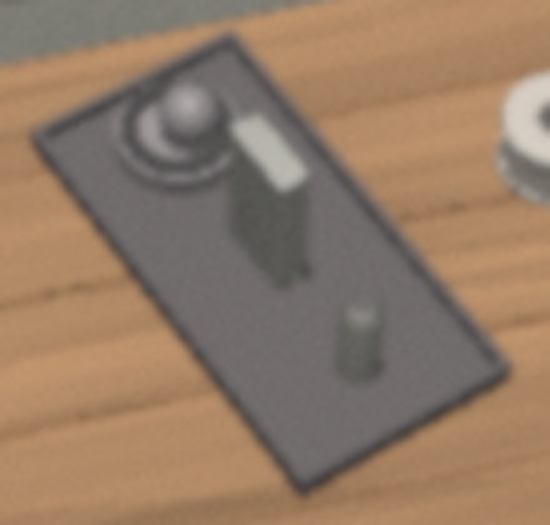

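View pics/sb.png

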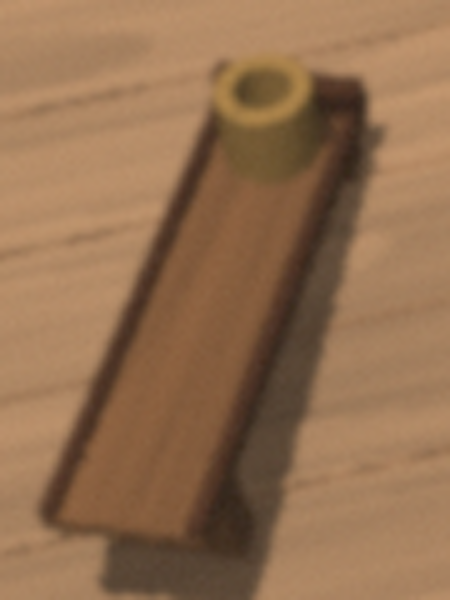

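```bash
cat > m.py <<'E'
from h import *
class L:
    def __init__(s,f): s.d=np.load(f)
    def __getitem__(s,k): return s.d[k]
    def __contains__(s,k): return k in s.d.files
T=L('pics/top0.png.npz'); S=L('pics/scene0.png.npz')
def un(p,k,o): return [(p[0]+.5)/k-.5+o[0],(p[1]+.5)/k-.5+o[1]]
E
python3 - <<'E'
from m import *
np.set_printoptions(precision=4,suppress=True)
tb=lambda p,z:ray(T,un(p,4.5,(450,130)),z)
tt=lambda p,z:ray(T,un(p,4.2,(255,190)),z)
tr=lambda p,z:ray(T,un(p,5,(110,200)),z)
st=lambda p,z:ray(S,un(p,5,(280,200)),z)
sb=lambda p,z:ray(S,un(p,5,(125,270)),z)
print('bush top',tb((156,463),.0993),sb((263,92),.0993))
a,b=tb((255,38),.106),tb((375,92),.106); l=tb((45,495),.066);q=tb((183,540),.066)
print('slide',a,b,l,q, np.degrees(np.arctan2(*(a-l)[1::-1])),np.degrees(np.arctan2(*(b-q)[1::-1])),np.linalg.norm(a-b))
c=[tt(p,.048) for p in [(42,103),(255,43),(387,473),(168,542)]]
print('tray',np.mean(c,0),[np.linalg.norm(c[i]-c[i-1]) for i in range(4)],[np.degrees(np.arctan2(*(c[i]-c[j])[1::-1])) for i,j in((0,3),(1,2))])
c=[st(p,.048) for p in [(232,35),(511,372),(303,493),(33,135)]]
print('trayS',np.mean(c,0),[np.linalg.norm(c[i]-c[i-1]) for i in range(4)],[np.degrees(np.arctan2(*(c[i]-c[j])[1::-1])) for i,j in((1,0),(2,3))])
c=[tt(p,.111) for p in [(177,234),(207,224),(234,313),(205,324)]]; print('plate',np.mean(c,0),c)
c=[st(p,.111) for p in [(230,127),(251,115),(311,180),(287,193)]]; print('plateS',np.mean(c,0))
print('shaft',tt((168,133),.086),st((363,315),.086))
print('pocket',tt((252,431),.055))
c=[tr(p,.060) for p in [(172,115),(388,137),(350,408),(130,387)]]
print('win',np.mean(c,0),[np.linalg.norm(c[i]-c[i-1]) for i in range(4)],[np.degrees(np.arctan2(*(c[i]-c[j])[1::-1])) for i,j in((0,3),(1,2))])
E
```

```text
bush top [ 0.5315 -0.2943  0.0993] [ 0.5332 -0.295   0.0993]
slide [ 0.6995 -0.3355  0.106 ] [ 0.6786 -0.381   0.106 ] [ 0.5234 -0.2623  0.066 ] [ 0.5068 -0.3162  0.066 ] -22.58288190709395 -20.670180063417565 0.050063808953931
tray [0.4857 0.0133 0.048 ] [np.float64(0.19888814119942563), np.float64(0.09771377760122799), np.float64(0.196711256715967), np.float64(0.09763467902352464)] [np.float64(18.285202938492354), np.float64(18.26326345707996)]
trayS [0.4876 0.0123 0.048 ] [np.float64(0.09801604932878587), np.float64(0.19923748051273546), np.float64(0.09910286104540635), np.float64(0.20050855396571413)] [np.float64(18.21315570819878), np.float64(17.9055646234812)]
plate [0.4838 0.0132 0.111 ] [array([0.4994, 0.0252, 0.111 ]), array([0.5038, 0.0133, 0.111 ]), array([0.4683, 0.0014, 0.111 ]), array([0.4636, 0.0128, 0.111 ])]
plateS [0.4853 0.0125 0.111 ]
shaft [0.5454 0.0321 0.086 ] [0.5502 0.0324 0.086 ]
pocket [ 0.4236 -0.0059  0.055 ]
win [0.4886 0.2721 0.06  ] [np.float64(0.09945872705360546), np.float64(0.07987969868151297), np.float64(0.0986983589075778), np.float64(0.0797229696467642)] [np.float64(-3.5887912366495347), np.float64(-3.675518604984116)]
```

```bash
cat >> h.py <<'E'
np.set_printoptions(precision=4,suppress=True)
def delta(p,Rt):
    s=r.get_state(); R0=R.from_euler('xyz',s['eef_rot'],degrees=True)
    d=R0.inv().apply(np.array(p)-s['tcp_pos']); w=(R0.inv()*Rt).as_rotvec()
    print('t',s['time_s'],'tcp',s['tcp_pos'],s['eef_rot'],'F',s['contact_force'],'w',s['gripper_width'])
    print('shift',d,'turn',w); return d,w
def Rtool(yaw): return R.from_euler('xyz',[180,0,yaw],degrees=True)
def Rslide(az=-21.6):
    u=np.array([np.cos(np.radians(az)),np.sin(np.radians(az)),0]); s,c=np.sin(np.radians(12)),np.cos(np.radians(12))
    n=-s*u+np.array([0,0,c]); z=-n; y=np.array([-u[1],u[0],0]); x=np.cross(y,z)
    return R.from_matrix(np.c_[x,y,z]),n,u
E
python3 - <<'E'
from h import *
Rs,n,u=Rslide(); top=np.array([.532,-.2945,.0993]); C=top-.017*n; D=top-.034*n
print('C',C,'D',D,Rs.as_euler('xyz',degrees=True))
delta(D+.08*n,Rs)
E
```

```text
C [ 0.5353 -0.2958  0.0827] D [ 0.5386 -0.2971  0.066 ] [180.   12.  158.4]
t 0.15 tcp [ 0.2463 -0.628   0.2258] [ 179.9241   -0.0098 -158.5863] F [ 0.4532  0.9775 -0.1781] w 0.08766739911683119
shift [-0.3808  0.2126  0.0817] turn [ 0.0798 -0.2002  0.7478]
```

Emit:
step_arm(increments=[[[-0.02,0.01,0],[0,-0.01,0.04],0],[[-0.06,0.03,0],[0.01,-0.03,0.12],0],[[-0.1,0.055,0.01],[0.02,-0.06,0.22],0],[[-0.14,0.08,0.02],[0.03,-0.08,0.32],0],[[-0.185,0.105,0.03],[0.04,-0.1,0.42],0],[[-0.23,0.13,0.035],[0.05,-0.13,0.52],0],[[-0.275,0.155,0.045],[0.06,-0.15,0.6],0],[[-0.32,0.18,0.055],[0.07,-0.17,0.68],0],[[-0.355,0.2,0.06],[0.08,-0.19,0.73],0],[[-0.375,0.21,0.065],[0.08,-0.2,0.7478],0]])

```text
time_s: 1.15
tcp_pos: [0.5203, -0.2928, 0.1611]
eef_rot: [-180.0, 12.1, 158.5]
contact_force: [0.0, -0.2, 0.4]
gripper_width: 0.0878
```

Emit:
step_arm(increments=[[[0,0,0],[0,0,0],0],[[0,0,0],[0,0,0],0],[[0,0,0],[0,0,0],0]])

```text
time_s: 1.45
tcp_pos: [0.5186, -0.2964, 0.1617]
eef_rot: [-179.9, 12.0, 158.4]
contact_force: [-0.2, 0.0, -0.1]
gripper_width: 0.0877
```

```bash
python3 - <<'E'
from h import *
Rs,n,u=Rslide(); top=np.array([.532,-.2945,.0993]); C=top-.017*n; D=top-.034*n
delta(D+.08*n,Rs)
save('wrist','w1.png');save('scene','s1.png')
i=cv2.imread('pics/s1.png'); cv2.imwrite('pics/s1c.png',cv2.resize(i[180:400,60:280],None,fx=2.7,fy=2.7,interpolation=2))
E
```

```text
t 1.45 tcp [ 0.5186 -0.2964  0.1617] [-179.9336   12.0482  158.4001] F [-0.233   0.0237 -0.1166] w 0.08766145365949268
shift [0.0014 0.0067 0.0174] turn [-0.0012  0.0008  0.    ]
```

View pics/w1.png

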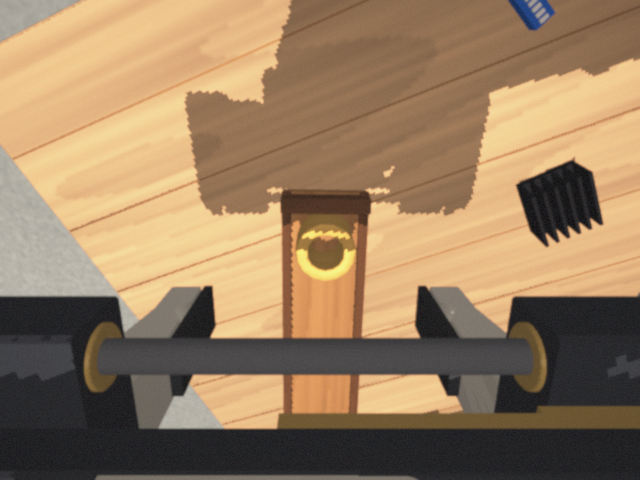

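View pics/s1c.png

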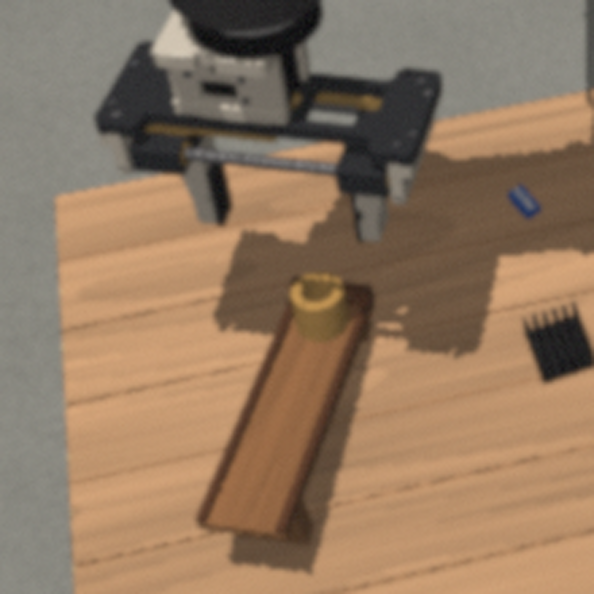

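The wrist view shows the bushing ring centred near (326,252). The slide runs vertically in the image, so the yaw matches.

```bash
cat >> h.py <<'E'
def wray(c,uv,ztool):
    M=np.array(c['T_tool_cam']);K=np.array(c['intrinsics'])
    d=M[:3,:3]@np.linalg.inv(K)@np.array([uv[0],uv[1],1.]);o=M[:3,3]
    return o+d*(ztool-o[2])/d[2]
E
python3 - <<'E'
from h import *
c=np.load('pics/w1.png.npz')
print(wray(c,(326,252),.0634), wray(c,(298,252),.0634),wray(c,(356,252),.0634))
i=cv2.imread('pics/w1.png'); cv2.imwrite('pics/w1c.png',cv2.resize(i[180:300,260:400],None,fx=5,fy=5,interpolation=2))
E
```

```text
[0.0014 0.006  0.0634] [ 0.0014 -0.0103  0.0634] [0.0014 0.0235 0.0634]
```

View pics/w1c.png

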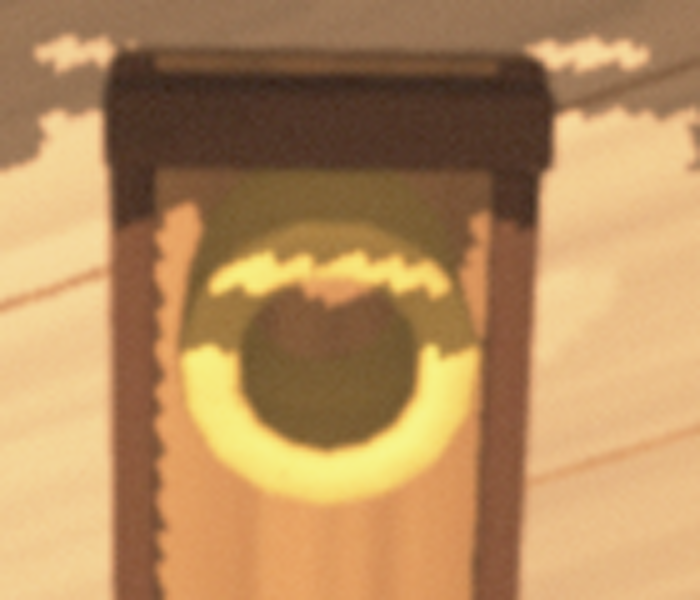

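Emit:
step_arm(increments=[[[0.0014,0.0062,0.01],[0,0,0],0],[[0.0014,0.0062,0.02],[0,0,0],0],[[0.0014,0.0062,0.03],[0,0,0],0],[[0.0014,0.0062,0.04],[0,0,0],0],[[0.0014,0.0062,0.05],[0,0,0],0],[[0.0014,0.0062,0.06],[0,0,0],0],[[0.0014,0.0062,0.07],[0,0,0],0],[[0.0014,0.0062,0.077],[0,0,0],0],[[0.0014,0.0062,0.082],[0,0,0],0],[[0.0014,0.0062,0.084],[0,0,0],0]])

```text
time_s: 2.55
tcp_pos: [0.5361, -0.2962, 0.0785]
eef_rot: [-179.9, 12.0, 158.4]
contact_force: [-0.4, 0.3, 0.4]
gripper_width: 0.0874
```

```bash
python3 - <<'E'
from h import *
Rs,n,u=Rslide(); top=np.array([.532,-.2945,.0993]); C=top-.017*n; D=top-.034*n
save('wrist','w2.png');save('scene','s2.png')
delta(D+.009*n,Rs)
i=cv2.imread('pics/s2.png'); cv2.imwrite('pics/s2c.png',cv2.resize(i[230:350,100:240],None,fx=5,fy=5,interpolation=2))
E
```

```text
t 2.65 tcp [ 0.5361 -0.2962  0.0789] [-179.9321   12.04    158.4179] F [-0.8883  0.1015  1.2624] w 0.08786671755859095
shift [0.0002 0.0001 0.0042] turn [-0.0011  0.0007  0.0003]
```

View pics/w2.png

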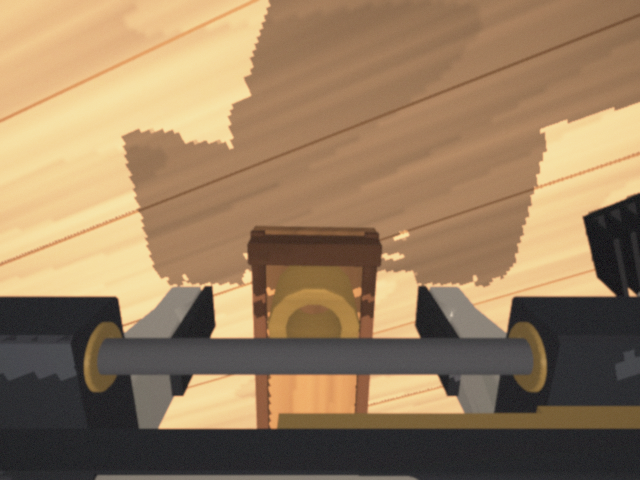

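View pics/s2c.png

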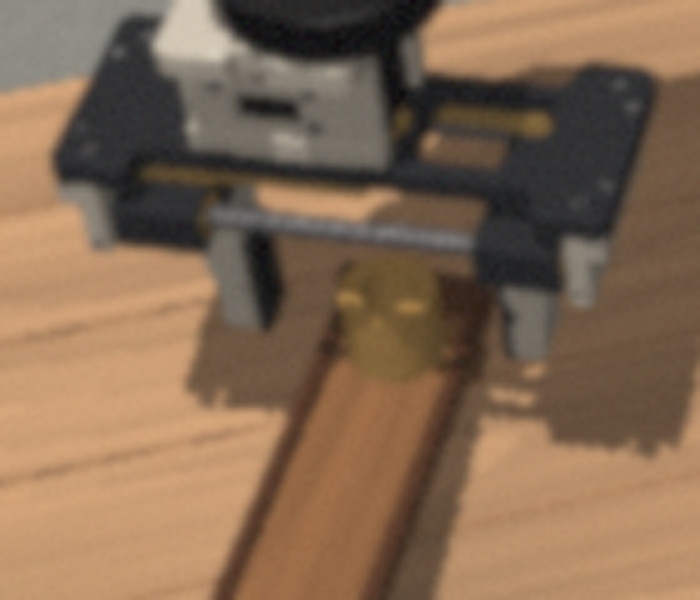

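The bushing at x≈314 is centred between the fingers (213 and 417), and the tips are above the lips. I'll go down 3.5 mm and grip.

Emit:
step_arm(increments=[[[0,0,0.002],[0,0,0],0.2],[[0,0,0.0035],[0,0,0],0.4],[[0,0,0.0035],[0,0,0],0.5],[[0,0,0.0035],[0,0,0],0.6],[[0,0,0.0035],[0,0,0],0.7],[[0,0,0.0035],[0,0,0],0.8],[[0,0,0.0035],[0,0,0],0.9],[[0,0,0.0035],[0,0,0],1],[[0,0,0.0035],[0,0,0],1],[[0,0,0.0035],[0,0,0],1]], force=25)

```text
time_s: 3.65
tcp_pos: [0.5368, -0.2965, 0.0758]
eef_rot: [-179.9, 12.1, 158.4]
contact_force: [-1.0, 1.1, 1.2]
gripper_width: 0.0347
```

Emit:
step_arm(increments=[[[0,0,-0.003],[0,0,0],1],[[0,0,-0.01],[0,0,0],1],[[0,0,-0.02],[0,0,0],1],[[0,0,-0.035],[0,0,0],1],[[0,0,-0.055],[0,0,0],1],[[0,0,-0.075],[0,0,0],1],[[0,0,-0.09],[0,0,0],1],[[0,0,-0.1],[0,0,0],1],[[0,0,-0.1],[0,0,0],1]])

```text
time_s: 4.55
tcp_pos: [0.518, -0.2888, 0.1756]
eef_rot: [-180.0, 12.2, 158.4]
contact_force: [0.3, -0.4, -1.7]
gripper_width: 0.0344
```

```bash
python3 - <<'E'
from h import *
save('wrist','w3.png')
delta((.546,.032,.16),Rtool(198.2))
E
```

```text
t 4.6 tcp [ 0.5176 -0.2886  0.1743] [-179.9669   12.1385  158.4071] F [-0.0752 -0.1639 -2.2307] w 0.034355681796098506
shift [ 0.0925  0.3086 -0.0055] turn [-0.0741  0.2031 -0.6919]
```

View pics/w3.png

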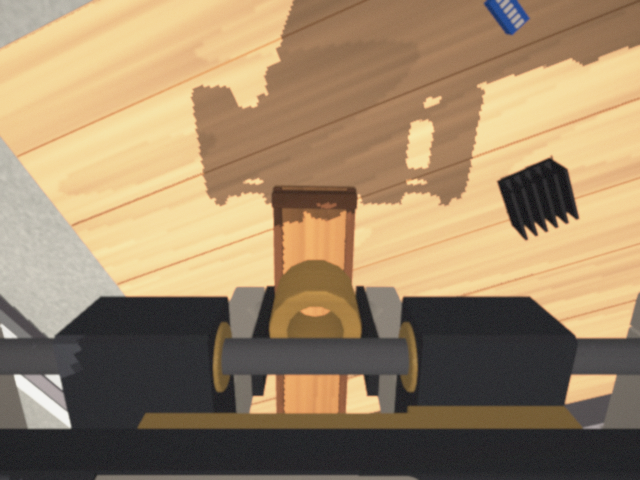

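The bushing is held (2.2 N of weight). Next I'll move it over the shaft and level it.

Emit:
step_arm(increments=[[[0.005,0.015,-0.001],[-0.004,0.01,-0.03],1],[[0.015,0.045,-0.001],[-0.012,0.03,-0.1],1],[[0.025,0.085,-0.002],[-0.02,0.06,-0.19],1],[[0.036,0.125,-0.002],[-0.03,0.085,-0.28],1],[[0.05,0.165,-0.003],[-0.04,0.11,-0.38],1],[[0.062,0.205,-0.004],[-0.05,0.14,-0.47],1],[[0.074,0.245,-0.004],[-0.06,0.165,-0.56],1],[[0.084,0.28,-0.005],[-0.067,0.185,-0.63],1],[[0.09,0.3,-0.0055],[-0.072,0.198,-0.675],1],[[0.0925,0.3086,-0.0055],[-0.0741,0.2031,-0.6919],1]])

```text
time_s: 5.6
tcp_pos: [0.5457, 0.0344, 0.158]
eef_rot: [180.0, -0.2, -161.5]
contact_force: [-0.7, 1.1, -2.6]
gripper_width: 0.0342
```

Emit:
step_arm(increments=[[[0,0,0],[0,0,0],1],[[0,0,0],[0,0,0],1],[[0,0,0],[0,0,0],1]])

```text
time_s: 5.9
tcp_pos: [0.5454, 0.031, 0.159]
eef_rot: [180.0, -0.1, -161.9]
contact_force: [0.5, -0.0, -2.0]
gripper_width: 0.0343
```

```bash
python3 - <<'E'
from h import *
save('wrist','w4.png');save('scene','s4.png');save('top','t4.png')
delta((.546,.032,.16),Rtool(198.2))
i=cv2.imread('pics/s4.png'); cv2.imwrite('pics/s4c.png',cv2.resize(i[170:310,270:410],None,fx=4,fy=4,interpolation=2))
E
```

```text
t 6.05 tcp [0.5457 0.0311 0.1593] [ 179.9695   -0.0704 -161.8831] F [-0.6982 -0.278  -1.776 ] w 0.0346255939368702
shift [-0.0006  0.0008 -0.0007] turn [ 0.0005 -0.0012 -0.0015]
```

View pics/w4.png

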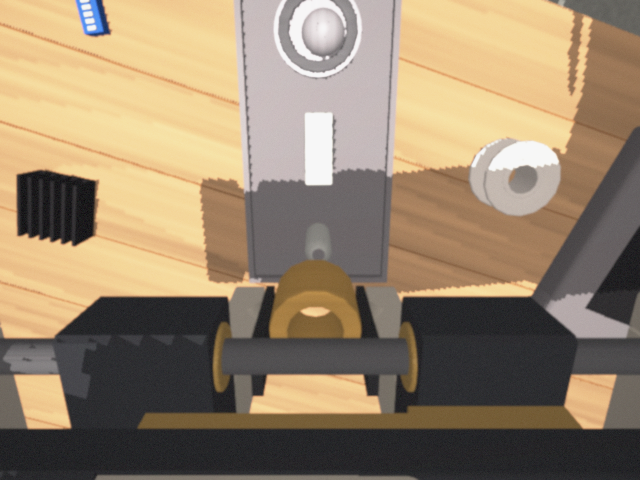

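View pics/s4c.png

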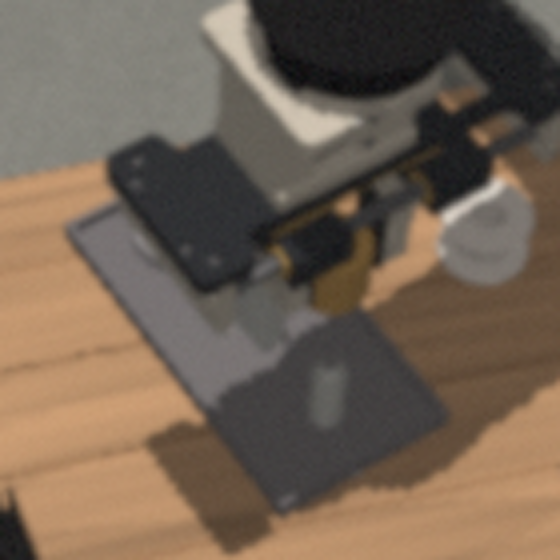

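View pics/t4.png

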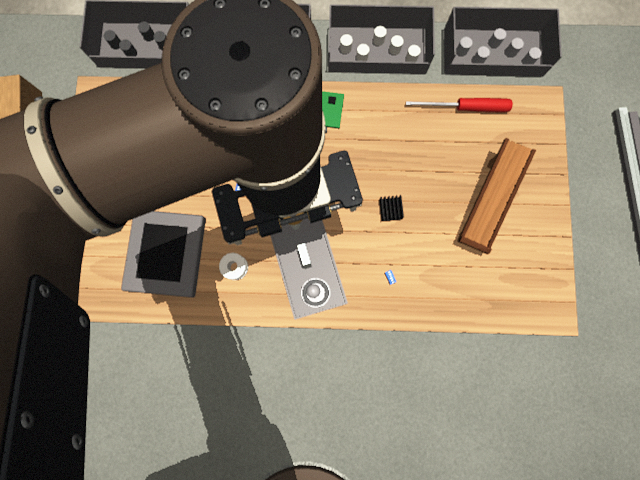

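The wrist view shows the shaft top near (318,255), the bushing at about x=315 and the plate at (318,148). I'll enlarge it to get the lateral offsets.

```bash
python3 - <<'E'
import cv2
i=cv2.imread('pics/w4.png'); cv2.imwrite('pics/w4c.png',cv2.resize(i[210:350,240:400],None,fx=4,fy=4,interpolation=2))
i=cv2.imread('pics/w4.png'); cv2.imwrite('pics/w4d.png',cv2.resize(i[0:200,230:410],None,fx=3,fy=3,interpolation=2))
E
```

```text
(no output)
```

View pics/w4c.png

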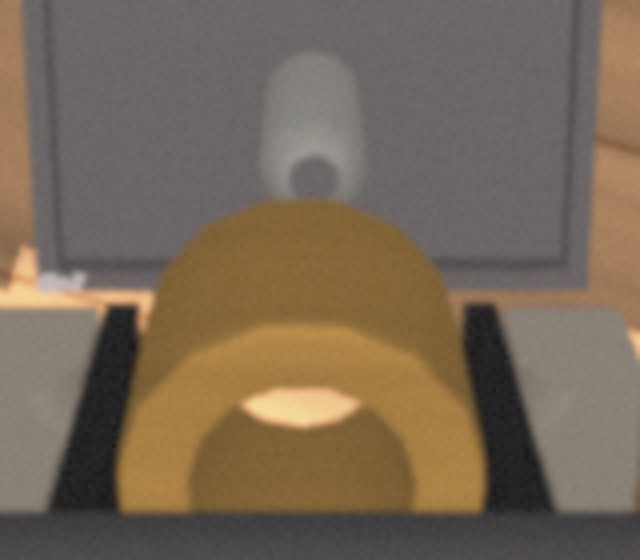

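View pics/w4d.png

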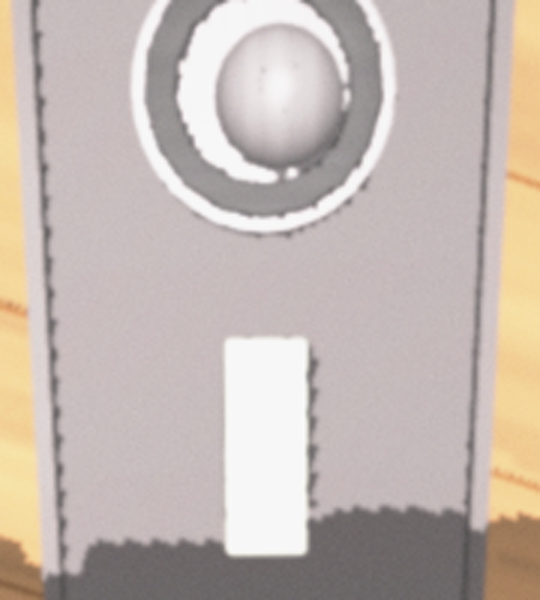

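```bash
python3 - <<'E'
from h import *
c=np.load('pics/w4.png.npz')
print('shaft',wray(c,(318.1,254.4),.0733))
P=np.array([(224,338),(307,338),(309,555),(226,556)])/3+[230-.33,-.33]
p=[wray(c,q,.1593-.111) for q in P]; print('plate',np.mean(p,0),p)
for z in(-.025,-.023): print('bush far edge',wray(c,(315.4,291.2),z),'bore far',wray(c,(315.4,306.6),z), wray(c,(240+117/4,327),z),wray(c,(240+487/4,327),z))
R0=R.from_euler('xyz',[179.97,-.07,-161.88],degrees=True); t=np.array([.5457,.0311,.1593])
print(R0.apply(wray(c,(318.1,254.4),.0733))+t, R0.apply(np.mean(p,0))+t)
E
```

```text
shaft [-0.0031  0.0009  0.0733]
plate [0.062  0.0007 0.0483] [array([ 0.0799, -0.0063,  0.0483]), array([0.0799, 0.0073, 0.0483]), array([0.0441, 0.0081, 0.0483]), array([ 0.044 , -0.0062,  0.0483])]
bush far edge [ 0.018  -0.0009 -0.025 ] bore far [ 0.0118 -0.0009 -0.025 ] [ 0.0034 -0.0181 -0.025 ] [ 0.0034  0.0164 -0.025 ]
bush far edge [ 0.0171 -0.0009 -0.023 ] bore far [ 0.0108 -0.0009 -0.023 ] [ 0.0023 -0.0183 -0.023 ] [ 0.0023  0.0167 -0.023 ]
[0.5483 0.0329 0.086 ] [0.4865 0.0125 0.1111]
```

Emit:
step_arm(increments=[[[-0.001,0.0005,0.004],[0,0,0],1],[[-0.002,0.001,0.012],[0,0,0],1],[[-0.003,0.0013,0.02],[0,0,0],1],[[-0.0035,0.0013,0.03],[0,0,0],1],[[-0.0035,0.0013,0.04],[0,0,0],1],[[-0.0035,0.0013,0.048],[0,0,0],1],[[-0.0035,0.0013,0.053],[0,0,0],1],[[-0.0035,0.0013,0.055],[0,0,0],1],[[-0.0035,0.0013,0.055],[0,0,0],1]])

```text
time_s: 6.95
tcp_pos: [0.5487, 0.0342, 0.104]
eef_rot: [180.0, -0.1, -161.8]
contact_force: [-0.1, 0.3, -2.2]
gripper_width: 0.0341
```

```bash
python3 - <<'E'
from h import *
save('wrist','w5.png');save('scene','s5.png')
delta((.5483,.0329,.052),Rtool(198.2))
i=cv2.imread('pics/s5.png'); cv2.imwrite('pics/s5c.png',cv2.resize(i[180:310,280:410],None,fx=4.5,fy=4.5,interpolation=2))
i=cv2.imread('pics/w5.png'); cv2.imwrite('pics/w5c.png',cv2.resize(i[210:350,240:400],None,fx=4,fy=4,interpolation=2))
E
```

```text
t 7.05 tcp [0.549  0.0344 0.1045] [ 179.9725   -0.0527 -161.7925] F [-0.1457 -0.0758 -1.6771] w 0.034188492558734414
shift [ 0.001  -0.0012  0.0525] turn [ 0.0005 -0.0009  0.0001]
```

View pics/s5c.png

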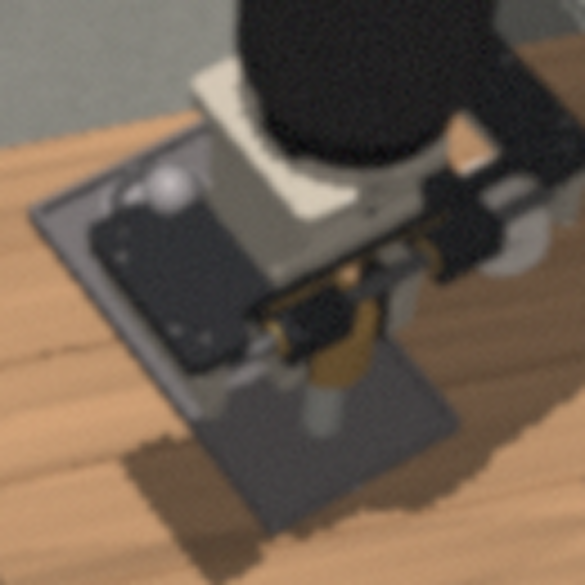

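View pics/w5c.png

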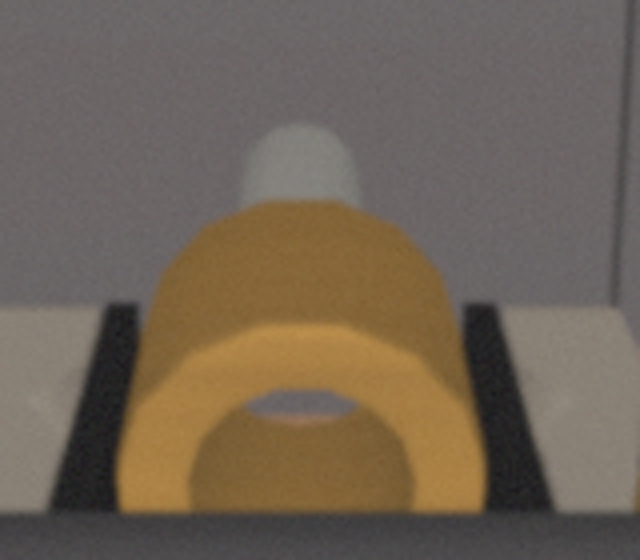

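Laterally the shaft (x≈301) and bushing (x≈302) line up. I'll lower in short steps and watch the force.

Emit:
step_arm(increments=[[[0,0,0.003],[0,0,0],1],[[0,0,0.006],[0,0,0],1],[[0,0,0.01],[0,0,0],1],[[0,0,0.014],[0,0,0],1],[[0,0,0.018],[0,0,0],1],[[0,0,0.02],[0,0,0],1],[[0,0,0.02],[0,0,0],1]])

```text
time_s: 7.75
tcp_pos: [0.5485, 0.0342, 0.0838]
eef_rot: [180.0, -0.1, -161.8]
contact_force: [-0.2, -0.6, -1.3]
gripper_width: 0.0342
```

```bash
python3 - <<'E'
from h import *
save('scene','s6.png')
delta((.5483,.0329,.052),Rtool(198.2)); print(r.get_state()['moment'])
i=cv2.imread('pics/s6.png'); cv2.imwrite('pics/s6c.png',cv2.resize(i[180:310,280:410],None,fx=4.5,fy=4.5,interpolation=2))
E
```

```text
t 7.8 tcp [0.5486 0.0342 0.084 ] [ 179.9732   -0.1072 -161.7977] F [ 0.1171 -0.482  -2.2156] w 0.034490158007775266
shift [ 0.0007 -0.0012  0.032 ] turn [ 0.0005 -0.0019  0.    ]
[ 0.053  -0.0394 -0.0344]
```

View pics/s6c.png

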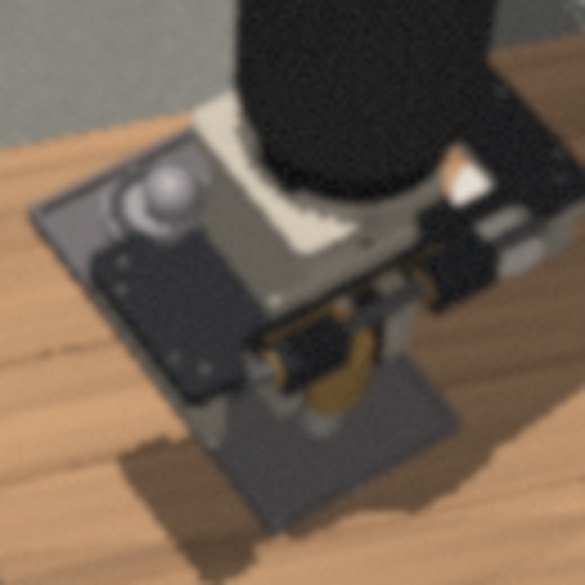

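Emit:
step_arm(increments=[[[0,0,0.004],[0,0,0],1],[[0,0,0.01],[0,0,0],1],[[0,0,0.016],[0,0,0],1],[[0,0,0.021],[0,0,0],1],[[0,0,0.025],[0,0,0],1],[[0,0,0.027],[0,0,0],1],[[0,0,0.027],[0,0,0],1]])

```text
time_s: 8.5
tcp_pos: [0.5484, 0.0342, 0.0568]
eef_rot: [180.0, -0.1, -161.8]
contact_force: [0.7, 0.9, -1.8]
gripper_width: 0.0344
```

Emit:
step_arm(increments=[[[0,0,0.001],[0,0,0],1],[[0,0,0.002],[0,0,0],1],[[0,0,0.002],[0,0,0],1]])

```text
time_s: 8.8
tcp_pos: [0.5486, 0.0343, 0.0552]
eef_rot: [180.0, -0.1, -161.8]
contact_force: [-0.5, -0.2, -2.1]
gripper_width: 0.0342
```

Emit:
step_arm(increments=[[[0,0,0.001],[0,0,0],1],[[0,0,0.002],[0,0,0],1],[[0,0,0.002],[0,0,0],1]])

```text
time_s: 9.1
tcp_pos: [0.5485, 0.0342, 0.0531]
eef_rot: [180.0, -0.1, -161.8]
contact_force: [0.1, 0.5, -1.4]
gripper_width: 0.0345
```

Emit:
step_arm(increments=[[[0,0,0.001],[0,0,0],1],[[0,0,0.001],[0,0,0],1]])

```text
time_s: 9.3
tcp_pos: [0.5485, 0.0343, 0.0521]
eef_rot: [180.0, -0.1, -161.8]
contact_force: [0.9, 0.1, -2.5]
gripper_width: 0.0344
```

Emit:
step_arm(increments=[[[0,0,0.001],[0,0,0],1],[[0,0,0.001],[0,0,0],1]])

```text
time_s: 9.5
tcp_pos: [0.5486, 0.0343, 0.0518]
eef_rot: [180.0, -0.1, -161.8]
contact_force: [-2.4, 0.4, 4.3]
gripper_width: 0.0343
```

Contact came at z=0.0518, against about 0.052 expected, so the bushing is on the floor. I'll release partially and rise straight up.

Emit:
step_arm(increments=[[[0,0,0],[0,0,0],0.55],[[0,0,0],[0,0,0],0.5],[[0,0,0],[0,0,0],0.45],[[0,0,0],[0,0,0],0.45],[[0,0,0],[0,0,0],0.45]])

```text
time_s: 10.0
tcp_pos: [0.5487, 0.0343, 0.0512]
eef_rot: [180.0, -0.1, -161.8]
contact_force: [0.3, -0.7, 0.1]
gripper_width: 0.048
```

Emit:
step_arm(increments=[[[0,0,-0.005],[0,0,0],0.45],[[0,0,-0.015],[0,0,0],0.45],[[0,0,-0.03],[0,0,0],0.45],[[0,0,-0.05],[0,0,0],0.3],[[0,0,-0.07],[0,0,0],0.2],[[0,0,-0.085],[0,0,0],0.2],[[0,0,-0.09],[0,0,0],0.2]])

```text
time_s: 10.7
tcp_pos: [0.5499, 0.0346, 0.1439]
eef_rot: [180.0, 0.1, -161.8]
contact_force: [0.7, 0.6, 0.0]
gripper_width: 0.0689
```

```bash
python3 - <<'E'
from h import *
save('wrist','w7.png');save('scene','s7.png')
delta((.4863,.0128,.0772),Rtool(198.2))
i=cv2.imread('pics/s7.png'); cv2.imwrite('pics/s7c.png',cv2.resize(i[180:310,280:410],None,fx=4.5,fy=4.5,interpolation=2))
E
```

```text
t 10.8 tcp [0.5492 0.0345 0.1424] [ 179.9578    0.037  -161.7981] F [-0.5411 -0.0235 -0.3743] w 0.0701851579721426
shift [ 0.0666 -0.001   0.0651] turn [0.0007 0.0006 0.    ]
```

View pics/s7c.png

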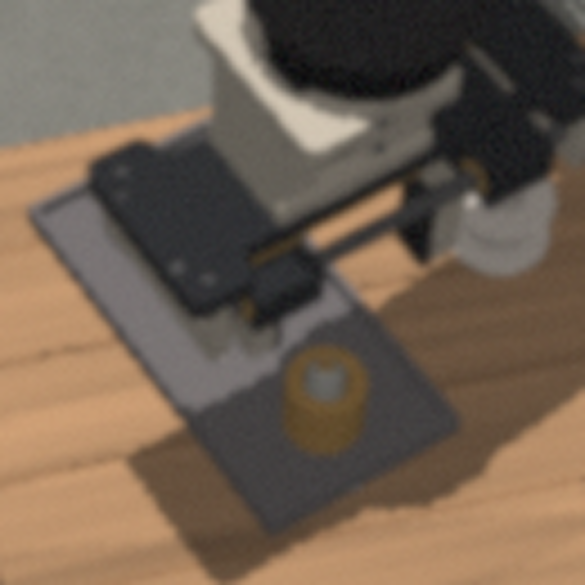

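View pics/w7.png

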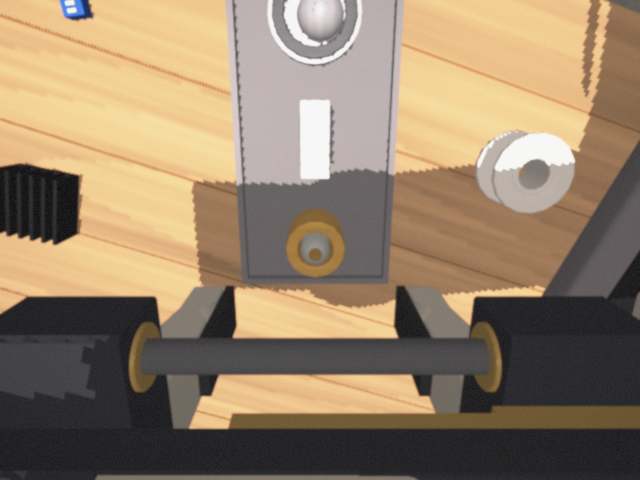

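The bushing sits on the shaft, with the shaft tip showing in its bore. The plate centre is near (315,140).

```bash
python3 - <<'E'
from h import *
c=np.load('pics/w7.png.npz')
i=cv2.imread('pics/w7.png'); cv2.imwrite('pics/w7c.png',cv2.resize(i[90:190,265:365],None,fx=5,fy=5,interpolation=2))
print(wray(c,(315,140),.0314),wray(c,(315,100),.0314),wray(c,(315,180),.0314),wray(c,(300,140),.0314),wray(c,(330,140),.0314))
E
```

```text
[ 0.0677 -0.0011  0.0314] [ 0.0851 -0.0011  0.0314] [ 0.0493 -0.0011  0.0314] [ 0.0677 -0.0079  0.0314] [0.0677 0.0058 0.0314]
```

View pics/w7c.png

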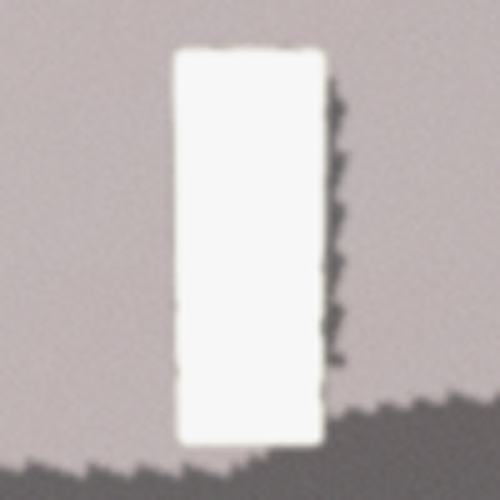

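Emit:
step_arm(increments=[[[0.01,0,0],[0,0,0],0.2],[[0.025,-0.001,0],[0,0,0],0.2],[[0.042,-0.001,0],[0,0,0],0.2],[[0.056,-0.001,0],[0,0,0],0.2],[[0.067,-0.001,0],[0,0,0],0.2],[[0.067,-0.001,0.01],[0,0,0],0.2],[[0.067,-0.001,0.025],[0,0,0],0.2],[[0.067,-0.001,0.04],[0,0,0],0.2],[[0.067,-0.001,0.055],[0,0,0],0.2],[[0.067,-0.001,0.062],[0,0,0],0.2]])

```text
time_s: 11.8
tcp_pos: [0.4846, 0.0122, 0.0776]
eef_rot: [180.0, -0.2, -161.8]
contact_force: [-0.3, 0.0, -0.2]
gripper_width: 0.0704
```

```bash
python3 - <<'E'
from h import *
save('wrist','w8.png');save('scene','s8.png')
delta((.4863,.0128,.0772),Rtool(198.2))
i=cv2.imread('pics/s8.png'); cv2.imwrite('pics/s8c.png',cv2.resize(i[180:310,270:400],None,fx=4.5,fy=4.5,interpolation=2))
E
```

```text
t 11.9 tcp [0.4847 0.0121 0.0781] [ 179.9833   -0.2279 -161.7949] F [-0.2583 -0.1523 -0.3347] w 0.07007313472061454
shift [-0.0018  0.0001  0.0009] turn [ 0.0003 -0.004   0.0001]
```

View pics/w8.png

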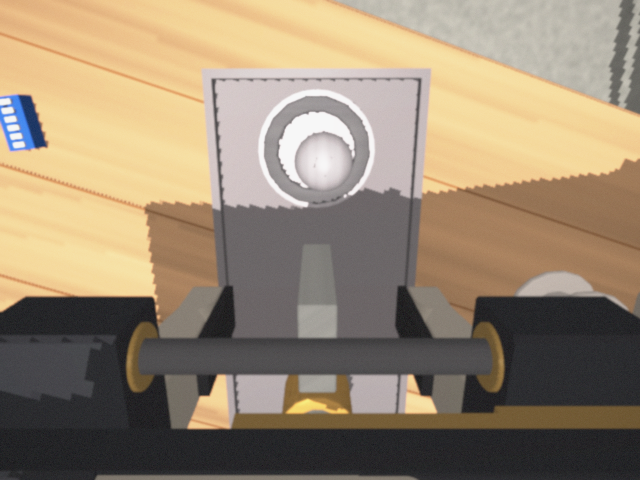

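View pics/s8c.png

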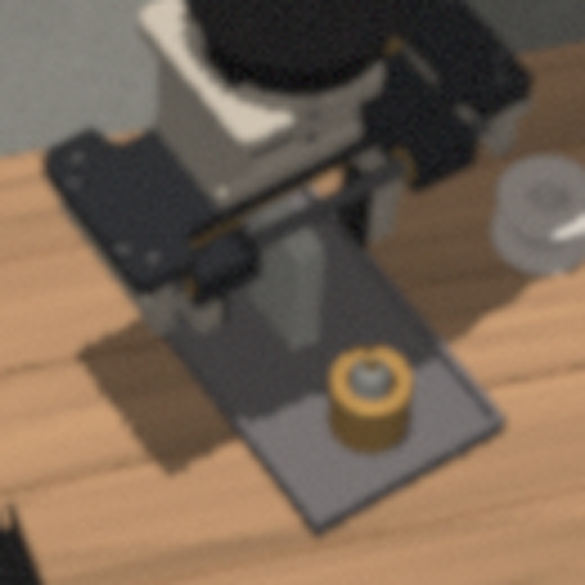

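The plate (x≈317) is between the pads (centre ≈316). I'll make a small correction and then grip.

Emit:
step_arm(increments=[[[-0.0015,0,0.001],[0,-0.004,0],0.4],[[-0.0015,0,0.001],[0,-0.004,0],0.55],[[-0.0015,0,0.001],[0,-0.004,0],0.65],[[-0.0015,0,0.001],[0,-0.004,0],0.72],[[-0.0015,0,0.001],[0,-0.004,0],0.78],[[-0.0015,0,0.001],[0,-0.004,0],0.84],[[-0.0015,0,0.001],[0,-0.004,0],1],[[-0.0015,0,0.001],[0,-0.004,0],1],[[-0.0015,0,0.001],[0,-0.004,0],1],[[-0.0015,0,0.001],[0,-0.004,0],1]], force=50)

```text
time_s: 12.9
tcp_pos: [0.4868, 0.013, 0.0783]
eef_rot: [180.0, 0.1, -161.8]
contact_force: [-0.3, 1.8, 1.5]
gripper_width: 0.0139
```

Emit:
step_arm(increments=[[[0,0,0],[0,0,0],1],[[0,0,0],[0,0,0],1]])

```text
time_s: 13.1
tcp_pos: [0.4867, 0.013, 0.0783]
eef_rot: [180.0, 0.1, -161.8]
contact_force: [-1.6, 2.2, 1.2]
gripper_width: 0.0141
```

```bash
python3 - <<'E'
from h import *
delta((.4863,.0128,.0772),Rtool(198.2)); print(r.get_state()['moment'])
E
```

```text
t 13.1 tcp [0.4867 0.013  0.0783] [ 179.9639    0.1446 -161.7973] F [-1.6403  2.1539  1.2191] w 0.014101617544412477
shift [ 0.0005 -0.      0.0011] turn [0.0006 0.0025 0.    ]
[ 0.7673  0.3956 -0.0053]
```

Emit:
step_arm(increments=[[[0,0,-0.001],[0,0,0],1],[[0,0,-0.003],[0,0,0],1],[[0,0,-0.006],[0,0,0],1],[[0,0,-0.01],[0,0,0],1],[[0,0,-0.015],[0,0,0],1],[[0,0,-0.02],[0,0,0],1],[[0,0,-0.025],[0,0,0],1],[[0,0,-0.028],[0,0,0],1],[[0,0,-0.03],[0,0,0],1],[[0,0,-0.03],[0,0,0],1]])

```text
time_s: 14.1
tcp_pos: [0.4868, 0.0129, 0.1086]
eef_rot: [180.0, 0.2, -161.8]
contact_force: [0.3, -0.1, -7.6]
gripper_width: 0.0138
```

```bash
python3 - <<'E'
from h import *
delta((.4863,.0128,.0772),Rtool(198.2)); print(r.get_state()['moment'])
save('wrist','w9.png');save('scene','s9.png')
i=cv2.imread('pics/s9.png'); cv2.imwrite('pics/s9c.png',cv2.resize(i[180:310,270:400],None,fx=4.5,fy=4.5,interpolation=2))
E
```

```text
t 14.1 tcp [0.4868 0.0129 0.1086] [ 179.9663    0.1771 -161.7982] F [ 0.2664 -0.0964 -7.5766] w 0.013832919636829576
shift [0.0006 0.0001 0.0314] turn [0.0006 0.0031 0.    ]
[0.0327 0.0065 0.0164]
```

View pics/w9.png

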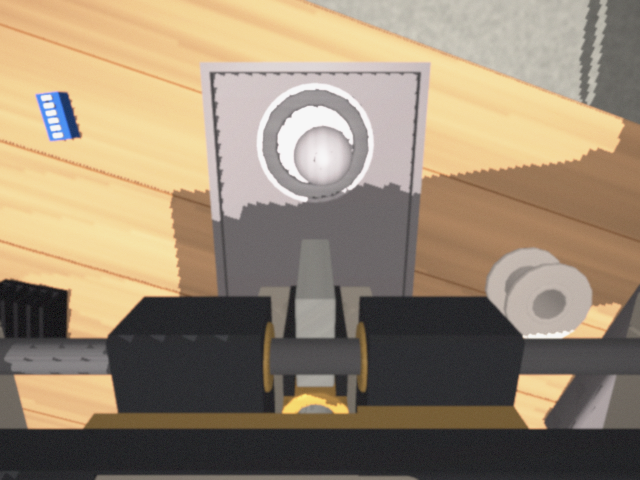

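View pics/s9c.png

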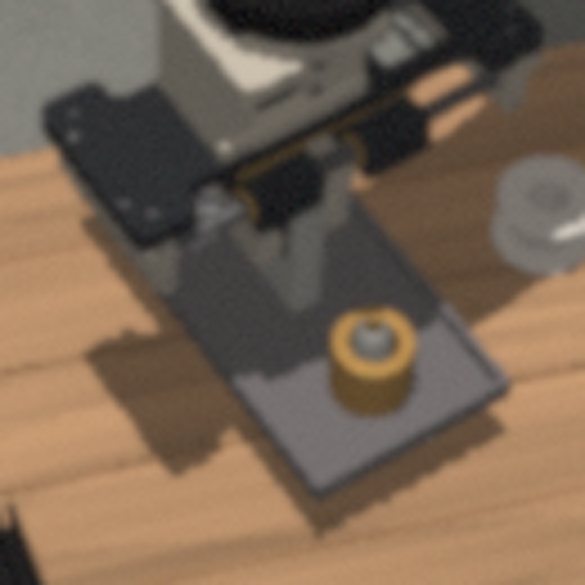

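The tray lifted level. The weight reads 7.6 N, the ball is in its pocket and the bushing is seated. I'll raise it to full height before moving sideways, to clear the hub.

Emit:
step_arm(increments=[[[0,0,-0.002],[0,0.001,0],1],[[0,0,-0.007],[0,0.002,0],1],[[0,0,-0.015],[0,0.003,0],1],[[0,0,-0.025],[0,0.003,0],1],[[0,0,-0.036],[0,0.003,0],1],[[0,0,-0.047],[0,0.003,0],1],[[0,0,-0.058],[0,0.003,0],1],[[0,0,-0.067],[0,0.003,0],1],[[0,0,-0.072],[0,0.003,0],1],[[0,0,-0.074],[0,0.003,0],1]])

```text
time_s: 15.2
tcp_pos: [0.4867, 0.0128, 0.1829]
eef_rot: [180.0, 0.0, -161.8]
contact_force: [-0.4, -0.6, -6.8]
gripper_width: 0.0139
```

```bash
python3 - <<'E'
from h import *
delta((.4888,.2722,.1823),Rtool(198.2)); print(r.get_state()['moment'])
E
```

```text
t 15.2 tcp [0.4867 0.0128 0.1829] [ 179.9612    0.0229 -161.8012] F [-0.4198 -0.6083 -6.7531] w 0.013942919686257908
shift [-0.083   0.2457  0.0008] turn [ 0.0007  0.0004 -0.    ]
[ 0.0388 -0.1249  0.004 ]
```

Emit:
step_arm(increments=[[[-0.0003,0.0008,0],[0,0,0],1],[[-0.001,0.0031,0],[0,0,0],1],[[-0.0023,0.0069,0],[0,0,0],1],[[-0.0041,0.0121,0],[0,0,0],1],[[-0.0062,0.0182,0],[0,0,0],1],[[-0.0086,0.0256,0],[0,0,0],1],[[-0.0114,0.0339,0],[0,0,0],1],[[-0.0146,0.0431,0],[0,0,0],1],[[-0.0179,0.0531,0],[0,0,0],1],[[-0.0215,0.0637,0],[0,0,0],1]])

```text
time_s: 16.2
tcp_pos: [0.487, 0.0809, 0.1823]
eef_rot: [180.0, -0.0, -161.8]
contact_force: [0.4, -0.0, -6.7]
gripper_width: 0.0133
```

Emit:
step_arm(increments=[[[-0.0038,0.0112,0],[0,0,0],1],[[-0.0077,0.0228,0],[0,0,0],1],[[-0.0117,0.0347,0],[0,0,0],1],[[-0.0158,0.0469,0],[0,0,0],1],[[-0.02,0.0591,0],[0,0,0],1],[[-0.0241,0.0714,0],[0,0,0],1],[[-0.0282,0.0836,0],[0,0,0],1],[[-0.0323,0.0955,0],[0,0,0],1],[[-0.0362,0.1071,0],[0,0,0],1],[[-0.04,0.1183,0],[0,0,0],1]])

```text
time_s: 17.2
tcp_pos: [0.4881, 0.2059, 0.1823]
eef_rot: [180.0, -0.0, -161.8]
contact_force: [-0.5, 1.2, -7.1]
gripper_width: 0.0139
```

Emit:
step_arm(increments=[[[-0.0036,0.0106,0],[0,0,0],1],[[-0.0069,0.0206,0],[0,0,0],1],[[-0.0101,0.0298,0],[0,0,0],1],[[-0.0129,0.0382,0],[0,0,0],1],[[-0.0154,0.0455,0],[0,0,0],1],[[-0.0174,0.0516,0],[0,0,0],1],[[-0.0192,0.0568,0],[0,0,0],1],[[-0.0205,0.0606,0],[0,0,0],1],[[-0.0212,0.0629,0],[0,0,0],1],[[-0.0215,0.0637,0],[0,0,0],1]])

```text
time_s: 18.2
tcp_pos: [0.4886, 0.2722, 0.1824]
eef_rot: [180.0, -0.0, -161.8]
contact_force: [0.8, -0.3, -6.9]
gripper_width: 0.0137
```

Emit:
step_arm(increments=[[[0,0,0],[0,0,0],1],[[0,0,0],[0,0,0],1],[[0,0,0],[0,0,0],1],[[0,0,0],[0,0,0],1],[[0,0,0],[0,0,0],1]])

```text
time_s: 18.7
tcp_pos: [0.4886, 0.2719, 0.1824]
eef_rot: [180.0, -0.0, -161.8]
contact_force: [-0.5, -0.8, -7.8]
gripper_width: 0.0137
```

```bash
python3 - <<'E'
from h import *
delta((.4888,.2722,.1823),Rtool(198.2)); print(r.get_state()['moment'],r.get_state()['qd'])
save('wrist','w10.png');save('scene','s10.png');save('top','t10.png')
i=cv2.imread('pics/s10.png'); cv2.imwrite('pics/s10c.png',cv2.resize(i[110:310,370:570],None,fx=3,fy=3,interpolation=2))
E
```

```text
t 18.7 tcp [0.4886 0.2719 0.1824] [ 179.9708   -0.0264 -161.8067] F [-0.4947 -0.7981 -7.8353] w 0.013658007509424338
shift [-0.0002  0.0002  0.0001] turn [ 0.0005 -0.0005 -0.0001]
[ 0.0198 -0.0282  0.0108] [-0.0589 -0.0272 -0.0519 -0.0477 -0.0175 -0.0557]
```

View pics/w10.png

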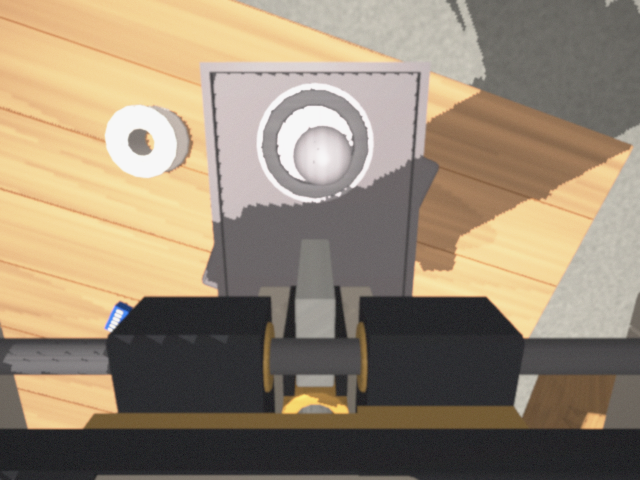

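View pics/s10c.png

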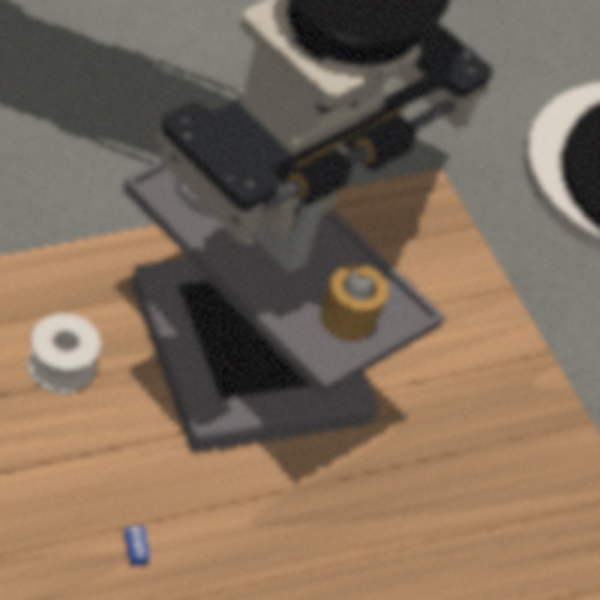

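View pics/t10.png

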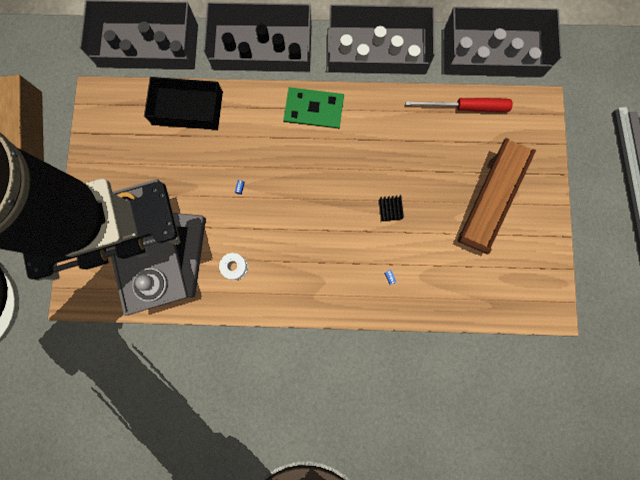

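Ball in its pocket at wrist (322,155), bushing seated, bystanders where they were. I'll check the tray's pose from the scene view's rim corners.

```bash
python3 - <<'E'
from m import *
g=lambda p,z:ray(S,un(p,3,(370,110)),z)
a,b,d=[g(p,.152) for p in [(127,183),(441,317),(326,384)]]
print('centre',(a+b)/2,'lens',np.linalg.norm(a-d),np.linalg.norm(b-d))
c=[ray(S,p,.060) for p in []]
s=cv2.imread('pics/scene0.png'); cv2.imwrite('pics/sr.png',cv2.resize(s[185:265,410:500],None,fx=6,fy=6,interpolation=2))
E
```

```text
centre [0.4878 0.2704 0.152 ] lens 0.19524691317292983 0.0959511608357296
```

View pics/sr.png

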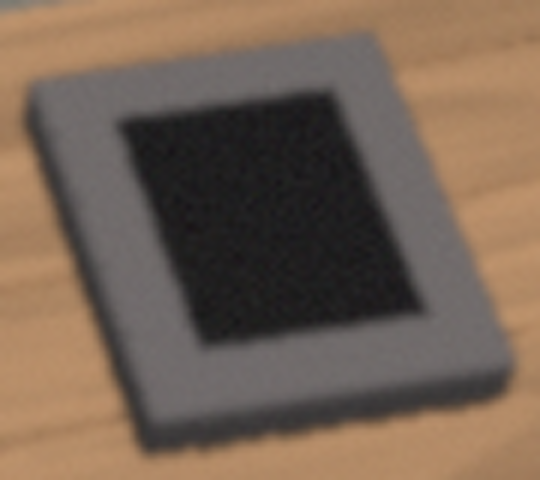

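```bash
python3 - <<'E'
from m import *
c=[ray(S,un(p,6,(410,185)),.060) for p in [(122,122),(335,92),(424,315),(203,347)]]
print(np.mean(c,0),[np.linalg.norm(c[i]-c[i-1]) for i in range(4)])
s=r.get_state(); print(s['time_s'],s['qd'],s['contact_force'],s['tcp_pos'])
r.close_job()
E
```

```text
[0.4868 0.2724 0.06  ] [np.float64(0.09765345920358472), np.float64(0.07789175245537314), np.float64(0.09800569522880369), np.float64(0.07747980094042596)]
18.85 [ 0.1593 -0.0986  0.0024 -0.0902 -0.0493 -0.0164] [-0.8483  0.345  -6.6778] [0.4886 0.272  0.1824]
the job is handed in; nothing more can be done
```

The job is done and handed in at about 19 s of the 64 s allowed; no verdict was reported.

I took the bushing from the slide stop and slid it over the shaft. Contact with the tray floor came at TCP z 0.0518, against about 0.052 expected, and I let go there. I then gripped the plate at 50 N, lifted the tray and carried it over the reader.

Last checks:
- **Centring:** the scene view puts the tray centre at (0.488, 0.270). The window centre measured (0.489, 0.272) from the top view and (0.487, 0.272) from the scene view, so it is within about 2 mm.
- **Height:** the tray's underside is about 8 cm above the window. This comes from the TCP height, not from a separate camera measurement.
- **Level and still:** the tool is within 0.05° of vertical and the joints are at rest. The wrist force of about 7 N matches the loaded tray.
- **Parts:** the ball is in its pocket, the bushing is on the shaft, and the other parts look unmoved in the top view, though the arm hides part of the reader.

**Disagreements:**
- The tray's sides measured 2–4% short in the final scene view.
- The gripper read 34.3 mm across the 36 mm bushing.

I left the tray at its original yaw, about 22° from the reader's, because no alignment was asked for.

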